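# Line up a floating nut plate with a drift pin, then fit the bolt

### The arm

A 7-joint arm with a two-finger parallel gripper is mounted at the origin on the work surface. World frame = base frame: x ahead of the robot, y to its left, z up, the work surface at z = 0. Lengths are in mm, angles in degrees, forces in N, time in s.
With the tool pointing down it reaches from about 425 to 875 mm from the base axis. Payload 9.9 kg.
Tool frame: the origin (TCP) lies at the centre of the arm's flange, where the gripper is bolted on; the fingertips stand 173 mm ahead of it and the grasp point (between the pads) lies 155 mm ahead of it; z points along the fingers, y is the direction in which the jaws open and shut (so a half turn about z gives the same grasp; the last joint's range is limited). The gripper opens to 85 mm and grips with 20 to 120 N. Pads are 22 mm wide; open, the fingers measure 114 mm over their backs; the gripper's body (76 mm by 85 mm) begins 54 mm behind the grasp point. The pads swing forward as they close: fully open they stand 13 mm farther back than shut.
Start: joints at [-77.682, 32.985, 1.427, 82.34, -0.859, 64.687, -3.237], TCP at [198.696, 645.1, 404.689] pointing down, gripper open.
Joint ranges: [-157.87, 157.87], [-19.46, 123.44], [-87.15, 90], [11.01, 140.99], [-62.26, 242.26], [9.8, 113.94], [-161.44, 161.44]. Speed limits (degrees/s): [127.2, 127.2, 172.46, 172.46, 180, 180, 180].

### API

Orientations are given as [roll, pitch, yaw] about the fixed x, y, z axes, in that order (R = Rz(yaw) Ry(pitch) Rx(roll)).
In Python, from workcell import ctrl gives the robot as it stands.
- The arm moves only by the tool step_arm, never from a script. Its argument "deltas" is a list of rows, each a list of 5 numbers: the closure, from 0 (fully open) to 1 (shut), then the shift along the tool's x, y, z as a fraction of full scale, then the turn about the tool's z as a fraction of full scale. In form: [[jaw, dx, dy, dz, roll], ...]. A call has 1 to 20 rows; each row is the pose to reach, as a shift and turn from the pose commanded when the call began, along the tool's axes at that moment; what a row does not reach only later rows make up. Full scale, the value 1, is 250 mm for a shift and 90 degrees for a turn. A row lasts 1/12 s, in which the tool goes at most 41.7 mm and 7.16 degrees, less where a joint would pass 70% of its speed; a pose out of reach is approached as far as the arm can. A call with a number of a shift or a turn outside -1 to 1 is refused whole. A call with a gripper value outside its range is refused whole. The fingers move at their own pace and stop on an object; the grip force is fixed at half the most. Time passes only in rows, so rows that repeat a pose let the fingers close. It gives the time, the measured TCP pose, the force and the opening at its end, in the units of the state.
- ctrl.sense(): the state, without advancing time (a new reading comes with each control period).
- ctrl.capture(name): name is "side" or "top" or "wrist"; returns a dict with "color" (480x640x3 uint8, red, green, blue), "z_map" (480x640 float32, mm along the optical axis (not along the pixel's ray), 0 where there is no reading), "intrinsics" (3x3 intrinsics, pixels), "xyz" and "orientation" of the camera in the world; the wrist camera has in their place "mount" (4x4, takes a point from camera to tool coordinates, whose origin is the TCP and whose axes are the flange's). Camera axes: x right, y down, z forward; pixel columns grow to the right and rows downward; lengths in mm; the calibration is good to about 2 mm. A picture is of the moment at which its call begins: read the wrist's pose just before it.
- ctrl.hand_in(): hands the job in, once; it reports no verdict.
The state is a dict: "time_s": time; "q": joint angles; "joint_velocities": joint speeds; "tau": joint torques, N m; "position": TCP position; "ee_rot": TCP orientation; "force": force on the tool from outside, world axes, zero at the start; "wrist_torque": the same for the moment, N m; "grip_width": finger opening in mm.
Only numpy, scipy, OpenCV 4.12 (cv2) and the standard library are available. Lean on these libraries where they do the work, as an engineer would, in place of code of your own. Each camera call takes 0.05 s, during which the arm holds its last target.

### The job

Push the stepped drift pin through the large hole of the mount's cover plate, feel for the matching hole of the loose nut plate hidden below, draw that plate into line and seat the pin fully home with its collar flat on the cover. Leave the pin there, then fit the bolt straight down (no turning) into the small hole until its head is flat on the cover. Feel your way gently: never press pin or bolt on the mount with more than about 30 N, and leave the other things on the bench undisturbed.

Things in the scene. Friction and masses are not known exactly. Their poses are not given: they have to be found in the camera images.
- mount: Fixed hollow aluminium box, 84 x 200 mm, 62 mm high, with four foot tabs (8 mm high, reaching 25 mm out). Origin: centre of its underside; z up; y along its 200 mm length, x across. Its top 8 mm is the cover plate (faces at 54 and 62 mm) with two through holes on the long centre line: 21 mm wide at y = +45 mm, 11.5 mm at y = -45 mm. Inside floats a nut plate, else it is empty down to 5 mm.
- pin_hole (a point): Centre of the large (21 mm) hole, on the cover's top face (height 62 mm), axes as the mount.
- bolt_hole (a point): Centre of the small (11.5 mm) hole, on the cover's top face (height 62 mm), axes as the mount.
- nut_level (a point): Fixed point on the mount's centre line, 10 mm below the cover's top: the upper face of the unmeasured steel nut plate, 42 x 152 x 10 mm. It cannot tilt or sink; it slides up to 10 mm along the mount's x and y against 3 N of friction. Two 12.5 mm through holes, 90 mm apart, start up to 8 mm off the cover's holes in x and in y; with the drift pin home they line up within about 2 mm.
- drift: Loose stepped steel drift pin, 101 mm long, about 0.15 kg, standing tip down in the rack. Origin: on its axis at the underside of its collar (the seat face); z up along the axis. Above the origin: a round collar 28 mm wide, 4 mm thick, then a square handle 16 x 16 mm (flats across x and y) up to 48 mm. Below: boss, shank, cone and pilot (see the tip).
- drift_tip (a point): The drift pin's tip, 53 mm below its seat face. From the seat face down: boss 19 mm wide to -5.5 mm, narrowing to 14 mm at -8.5 mm (it fits the cover's large hole); shank 11 mm wide to -21 mm (fits the nut plate); cone narrowing to 4 mm at -37 mm; pilot 4 mm wide to -53 mm.
- bolt: Loose steel thumb bolt with plain shank, about 0.07 kg, standing shank down in the rack. Origin: on its axis at the underside of its head (the seat face); z up. Head: a round flange 28 mm wide, 4 mm thick, then a round knurled grip 20 mm wide up to 32 mm. Shank 9 mm wide, reaching 24 mm below, its last 2.5 mm tapered to 5 mm.
- rack: Fixed white plastic block 50 x 110 mm, 62 mm high; origin: centre of its underside, y along its length. Two holes 22 mm wide, 57 mm deep, at y = +30 and -30 mm; pin and bolt stand in them, one in each, in either order, their seat faces on its top (height 62 mm).
- gauge: Bystander: slim upright plunger gauge, 52 mm wide foot, 110 mm high; origin under its foot.
- case: Bystander: black case 70 x 110 x 35 mm; origin under its centre.
- cup: Bystander: grey cup, 70 mm wide, 70 mm high; origin under its centre.
Mind the look-alikes: they are no part of the job. What is shaped like the bolt but turquoise is not meant.

How it is judged (in metres and radians):
On the way, in this order (a step that is already met when the one before it is completed fails the run):
1. the drift pin is fully home in the large hole (horizontal distance between drift and pin_hole below 0.003 m and z of drift in the frame of pin_hole between -0.003 and 0.0025 m and angle between drift's own z axis and vertical below 0.06 rad), for 0.2 s.
2. the bolt is fully home in the small hole, the pin still home (all of step 1 and horizontal distance between bolt and bolt_hole below 0.003 m and z of bolt in the frame of bolt_hole between -0.003 and 0.0025 m and angle between bolt's own z axis and vertical below 0.06 rad), for 0.2 s.
At the end, for the whole second after the job is handed in: The drift pin stands in the large hole and the bolt in the small hole, each with its seat face within 2.5 mm of the cover's top, within 3 mm of the hole's centre and upright to 0.06 rad, released and at rest (all of step 2 and linear speed of each of drift, bolt below 0.02 m/s); the robot touches nothing.
It fails at once if the drift pin pressed on the mount (or its nut plate) with more than 30 N (contact force between drift and mount above 30 N).
It fails at once if the bolt pressed on the mount (or its nut plate) with more than 30 N (contact force between bolt and mount above 30 N).
It fails at once if the gauge moved more than 20 mm (distance of gauge from where it was at the start of the episode above 0.02 m).
It fails at once if the case moved more than 20 mm (distance of case from where it was at the start of the episode above 0.02 m).
It fails at once if the cup moved more than 20 mm (distance of cup from where it was at the start of the episode above 0.02 m).
It also fails if it takes over 67 s, if anything falls off the work surface, if the arm or the gripper's body presses on something with over 40 N, if the wrist force passes 120 N, or if a joint passes its speed limit or range.

## Working session

There is one attempt and no reset: what is moved stays moved. The work goes in short steps, Python scripts to look and compute and a tool call to move; the robot and the scene stay as the last step left them, time stands still between calls to the robot, and variables do not carry over. Pictures are saved under pics/ and viewed, and the job is handed in when it is done.

Besides the shell and the picture viewer there is one more tool, called as name(argument=value, ...), one argument or row to a line, values as JSON. step_arm: Moves the arm, as the interface text tells. Shift numbers are shares of 250 mm and turn numbers shares of 90 degrees, none past 1 either way. Its arguments: {"type":"object","properties":{"deltas":{"type":"array"}},"required":["deltas"]}

```bash
ls; mkdir -p pics; python3 - <<'E'
from workcell import ctrl
import cv2,numpy as np,pickle
s=ctrl.sense();print(s)
for n in("side","top","wrist"):
    c=ctrl.capture(n);pickle.dump((ctrl.sense(),c),open(f"pics/{n}0.pkl","wb"))
    cv2.imwrite(f"pics/{n}0.png",c["color"][:,:,::-1]);print(n,{k:v for k,v in c.items() if k not in("color","z_map")})
E
```

```text
pics
{'time_s': 0.0, 'q': array([-77.68216116,  33.0324262 ,   1.42372784,  82.38746079,
        -0.85960425,  64.68759064,  -3.2364542 ]), 'joint_velocities': array([ 0.00479208, -0.06355018, -0.00950503,  0.10058777,  0.05320536,
       -0.03796004,  0.04242015]), 'tau': array([-1.21749610e-03, -7.65769601e+01,  2.25009710e+00, -2.85984331e+01,
        1.53935904e-02,  1.22326717e-02,  4.27469661e-05]), 'position': array([198.62415806, 644.92924295, 403.83895012]), 'ee_rot': array([-1.79903235e+02,  5.06276677e-03,  1.62883176e+02]), 'force': array([ 0.63911162, -0.28046161, -0.35500345]), 'wrist_torque': array([ 0.02101329, -0.01673258,  0.01983636]), 'grip_width': 85.74543703644538}
side {'intrinsics': array([[479.8245844 ,   0.        , 318.57172541],
       [  0.        , 479.8245844 , 240.49258332],
       [  0.        ,   0.        ,   1.        ]]), 'xyz': array([439.33133586, 653.8767053 , 731.01417119]), 'orientation': array([-1.35503329e+02, -1.73195918e-02, -1.73835405e+02])}
top {'intrinsics': array([[556.65457726,   0.        , 319.21318924],
       [  0.        , 556.65457726, 237.4937869 ],
       [  0.        ,   0.        ,   1.        ]]), 'xyz': array([ 447.65225701,    5.5848599 , 1159.86581121]), 'orientation': array([-176.61041016,    0.37132606,  -88.86508159])}
wrist {'intrinsics': array([[362.57640221,   0.        , 329.52965234],
       [  0.        , 362.57640221, 242.15495436],
       [  0.        ,   0.        ,   1.        ]]), 'mount': array([[ 1.97273092e-04, -9.48520331e-01, -3.16716186e-01,
         8.10227038e+01],
       [ 9.99999313e-01,  5.53057268e-04, -1.03345873e-03,
        -2.33951574e-01],
       [ 1.15541881e-03, -3.16715764e-01,  9.48519789e-01,
         3.01444033e+01],
       [ 0.00000000e+00,  0.00000000e+00,  0.00000000e+00,
         1.00000000e+00]])}
```

View pics/top0.png

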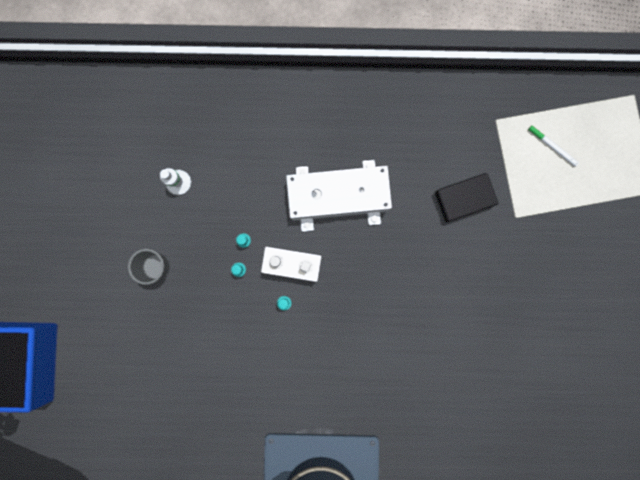

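View pics/side0.png

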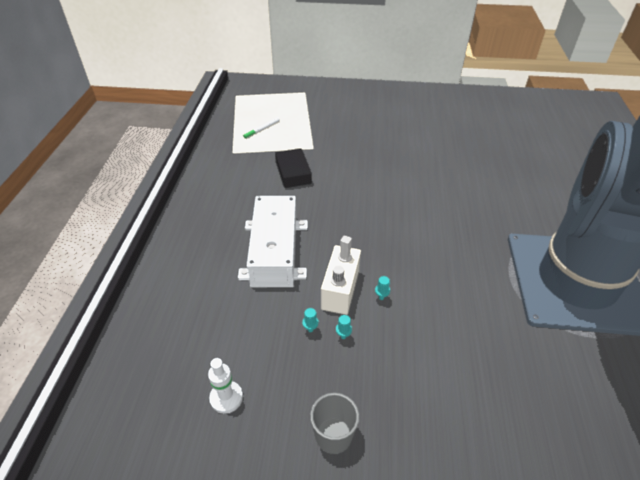

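View pics/wrist0.png

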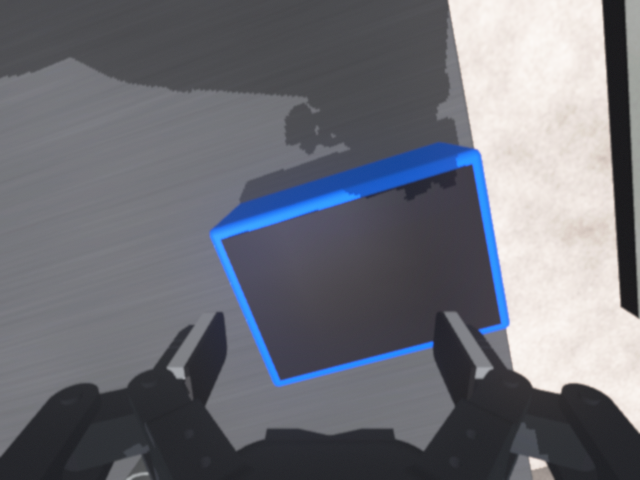

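```bash
cat > h.py <<'E'
import numpy as np,cv2,pickle
from scipy.spatial.transform import Rotation as R
def load(n): return pickle.load(open(f"pics/{n}.pkl","rb"))
def campose(s,c):
    if "mount" in c:
        T=np.eye(4);T[:3,:3]=R.from_euler("xyz",s["ee_rot"],degrees=True).as_matrix();T[:3,3]=s["position"]
        return T@c["mount"]
    T=np.eye(4);T[:3,:3]=R.from_euler("xyz",c["orientation"],degrees=True).as_matrix();T[:3,3]=c["xyz"];return T
def ray(s,c,u,v,z):
    T=campose(s,c);d=T[:3,:3]@np.linalg.inv(c["intrinsics"])@[u,v,1.];o=T[:3,3]
    return o+d*(z-o[2])/d[2]
def proj(s,c,p):
    T=np.linalg.inv(campose(s,c));q=c["intrinsics"]@(T[:3,:3]@np.asarray(p,float)+T[:3,3]);return q[:2]/q[2]
def snap(n,f):
    from workcell import ctrl
    s=ctrl.sense();c=ctrl.capture(n);pickle.dump((s,c),open(f"pics/{f}.pkl","wb"));cv2.imwrite(f"pics/{f}.png",c["color"][:,:,::-1]);return s,c
E
python3 - <<'E'
from h import *
s,c=load("top0")
im=c["color"]
cv2.imwrite("pics/topz.png",cv2.resize(im[140:320,220:420,::-1],None,fx=4,fy=4,interpolation=cv2.INTER_CUBIC)[:600])
for n,u,v,z in[("gaugefoot",178,184,0),("case",467,198,35),("cup",147,267,70),("pinhole",317,194,62),("bolthole",362,189,62),("rackR",304,268,66),("rackL",275,262,66),("rackR110",306,267,110),("rackL94",275,261,94),("t1",243,241,20),("t2",238,270,20),("t3",285,304,20)]:
    print(n,ray(s,c,u,v,z).round(1), "depth z", end=" ")
    T=campose(s,c);d=c["z_map"][v,u];print((T[:3,:3]@(np.linalg.inv(c["intrinsics"])@[u,v,1.])*d+T[:3,3]).round(1))
s,c=load("side0")
cv2.imwrite("pics/sidez.png",cv2.resize(c["color"][180:350,200:400,::-1],None,fx=4,fy=4,interpolation=cv2.INTER_CUBIC)[:600])
E
```

```text
gaugefoot [623.1 313.6   0. ] depth z [617.  303.   39.9]
case [ 600.2 -284.1   35. ] depth z [ 600.2 -284.1   34.8]
cup [447.6 350.1  70. ] depth z [447.6 372.1   0.6]
pinhole [598.9  20.1  62. ] depth z [600.5  20.2  50.1]
bolthole [610.6 -69.   62. ] depth z [612.3 -69.8  50.4]
rackR [451.7  42.6  66. ] depth z [451.6  41.1 111.3]
rackL [462.4  99.8  66. ] depth z [462.   97.5  93.5]
rackR110 [453.5  37.4 110. ] depth z [453.5  37.4 110.1]
rackL94 [463.9  97.5  94. ] depth z [463.9  97.3  96.4]
t1 [504.8 170.6  20. ] depth z [502.9 165.1  58. ]
t2 [445.2 179.1  20. ] depth z [445.2 173.5  56.8]
t3 [377.9  81.3  20. ] depth z [380.   79.1  53.9]
```

View pics/topz.png

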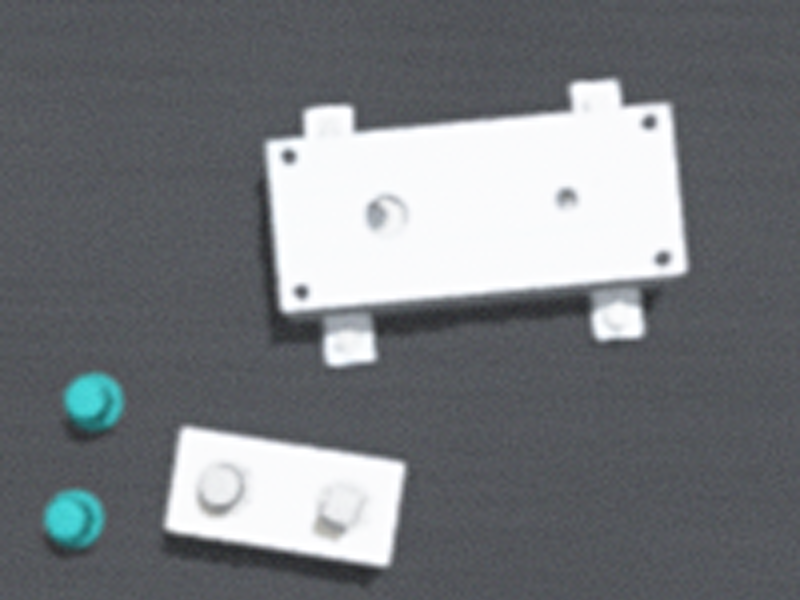

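View pics/sidez.png

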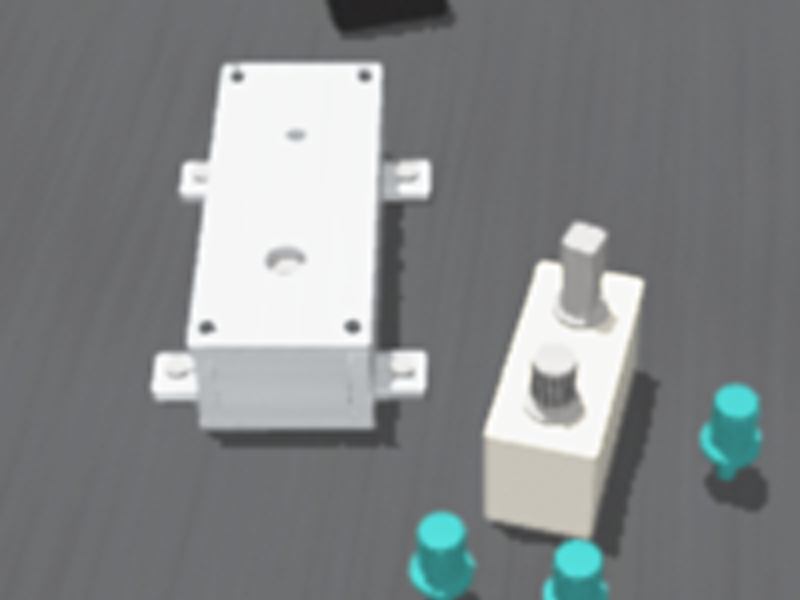

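step_arm(
  deltas=[
    [0,-0.69,-0.743,0,0.29],
    [0,-0.69,-0.743,0,0.29],
    [0,-0.69,-0.743,0,0.29],
    [0,-0.69,-0.743,0,0.29],
    [0,-0.69,-0.743,0,0.29],
    [0,-0.69,-0.743,0,0.29],
    [0,-0.69,-0.743,0,0.29],
  ],
)

```text
time_s: 0.73
position: [312.6, 409.7, 405.0]
ee_rot: [-179.9, 0.2, 136.3]
force: [0.8, -1.4, -0.9]
grip_width: 85.5
```

```bash
cat >> h.py <<'E'
def go(p,yaw=None,s=None):
    from workcell import ctrl
    s=s or ctrl.sense();M=R.from_euler("xyz",s["ee_rot"],degrees=True).as_matrix()
    d=M.T@(np.asarray(p,float)-s["position"])
    t=0 if yaw is None else -((yaw-s["ee_rot"][2]+180)%360-180)
    print("pos",s["position"].round(1),"rot",s["ee_rot"].round(2),"-> delta",(d/250).round(4),"turn",round(t/90,4),"dist",np.linalg.norm(d).round(1))
E
python3 -c "
from h import *
go((424,180,405),110)"
```

```text
pos [312.6 409.7 405. ] rot [-179.9     0.21  136.29] -> delta [-0.9571 -0.3562  0.004 ] turn 0.2921 dist 255.3
```

step_arm(
  deltas=[
    [0,-0.957,-0.356,0,0.292],
    [0,-0.957,-0.356,0,0.292],
    [0,-0.957,-0.356,0,0.292],
    [0,-0.957,-0.356,0,0.292],
    [0,-0.957,-0.356,0,0.292],
    [0,-0.957,-0.356,0,0.292],
    [0,-0.957,-0.356,0,0.292],
  ],
)

```text
time_s: 1.32
position: [424.6, 181.5, 405.2]
ee_rot: [179.9, 0.2, 110.0]
force: [-0.3, -0.2, -0.4]
grip_width: 85.8
```

```bash
python3 -c "
from h import *
go((530,-40,405),85)"
```

```text
pos [424.6 181.5 405.2] rot [1.7995e+02 1.6000e-01 1.1001e+02] -> delta [-0.9768  0.0929  0.0034] turn 0.2779 dist 245.3
```

step_arm(
  deltas=[
    [0,-0.977,0.093,0,0.278],
    [0,-0.977,0.093,0,0.278],
    [0,-0.977,0.093,0,0.278],
    [0,-0.977,0.093,0,0.278],
    [0,-0.977,0.093,0,0.278],
    [0,-0.977,0.093,0,0.278],
    [0,-0.977,0.093,0,0.278],
    [0,-0.977,0.093,0,0.278],
  ],
)

```text
time_s: 1.98
position: [530.1, -34.7, 404.4]
ee_rot: [-180.0, 0.1, 85.2]
force: [0.6, 1.8, -0.4]
grip_width: 85.7
```

```bash
python3 -c "
from h import *
s,c=snap('wrist','w1');print(s['position'],s['ee_rot'])
for p in [(453.5,37.5,110),(599,20,62),(610.6,-69,62),(464,97.5,94)]: print(proj(s,c,p))"
```

```text
[530.08897406 -34.69569636 404.44515497] [-1.79991867e+02  6.07509102e-02  8.52182866e+01]
[212.27584456 143.44198005]
[406.07386295 146.57494586]
[420.40055326 245.88076636]
[218.23577135  51.45595553]
```

View pics/w1.png

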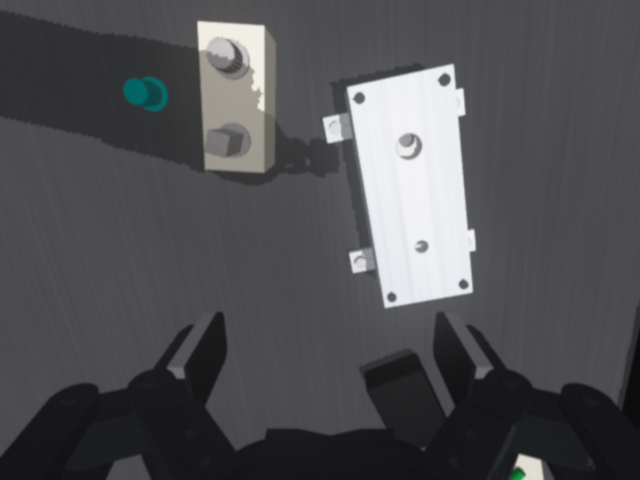

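```bash
python3 -c "
from h import *
s,c=load('w1');im=c['color'][:,:,::-1]
a=cv2.resize(im[120:170,180:255],None,fx=8,fy=8,interpolation=cv2.INTER_CUBIC)
b=cv2.resize(im[125:165,385:435],None,fx=8,fy=8,interpolation=cv2.INTER_CUBIC)
d=cv2.resize(im[225:265,400:445],None,fx=8,fy=8,interpolation=cv2.INTER_CUBIC)
o=np.zeros((600,780,3),np.uint8)
o[:a.shape[0],:600]=np.clip(a[:,:600]*1.6,0,255);
# wrist z map at flats
print(c['z_map'][140:150,205:240:4].round(0))
cv2.imwrite('pics/z1.png',o);
o=np.zeros((340,780,3),np.uint8);o[:320,:400]=b;o[:320,410:770]=d;cv2.imwrite('pics/z2.png',o)"
```

```text
[[300. 254. 254. 254. 254. 254. 255. 266. 277.]
 [300. 253. 254. 254. 255. 256. 255. 266. 278.]
 [301. 253. 253. 254. 253. 255. 255. 267. 280.]
 [254. 254. 253. 255. 254. 254. 257. 267. 281.]
 [255. 255. 255. 255. 254. 255. 258. 270. 280.]
 [254. 255. 256. 255. 254. 256. 258. 271. 283.]
 [256. 256. 256. 256. 257. 255. 260. 269. 283.]
 [256. 257. 254. 256. 255. 255. 261. 271. 284.]
 [256. 256. 255. 254. 255. 254. 261. 272. 286.]
 [256. 256. 258. 256. 256. 256. 262. 273. 286.]]
```

View pics/z1.png

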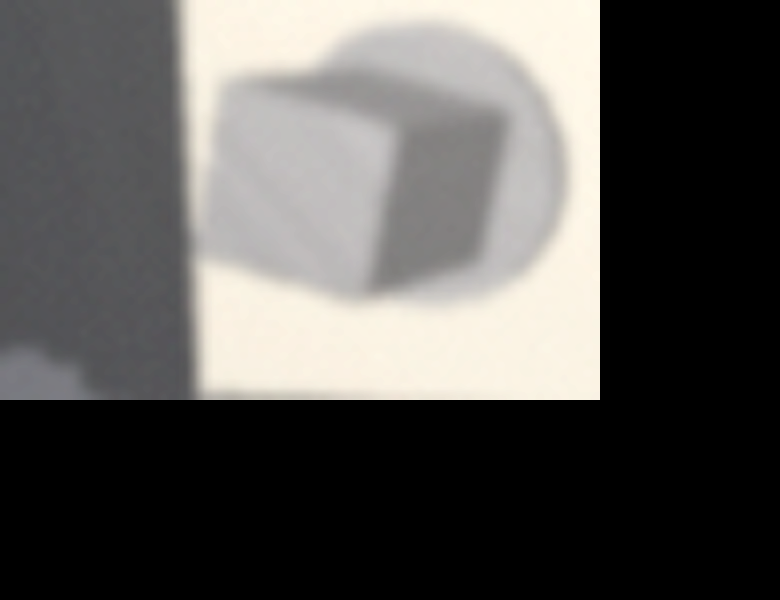

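View pics/z2.png

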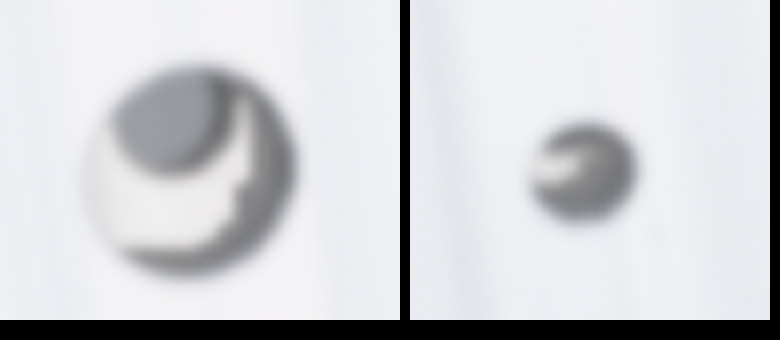

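```bash
python3 -c "
from h import *
s,c=load('w1')
f=lambda x,y,u0,v0,z: ray(s,c,u0+(x+.5)/8-.5,v0+(y+.5)/8-.5,z)
co=[f(x,y,180,120,110) for x,y in((222,80),(400,122),(370,298),(205,255))]
for p in co: print(p.round(1))
print('ctr',np.mean(co,0).round(1),[np.degrees(np.arctan2(*(co[(i+1)%4]-co[i])[1::-1])).round(1) for i in range(4)],[np.linalg.norm(co[(i+1)%4]-co[i]).round(1) for i in range(4)])
print('collar ctr @66', f(437,160,180,120,66))
ph=f(190,170,385,125,62);nh=f(168,117,385,125,52);bh=f(585-410,172,400,225,62)
print('pin',ph,'nut',nh,'bolt',bh); 
d=ph-bh;print(np.linalg.norm(d),np.degrees(np.arctan2(-d[0],d[1])))
print('nut rel',nh-ph)
# centre of white mount outline
im=c['color'].astype(int);m=((im.min(2)>190)).astype(np.uint8)
cs,_=cv2.findContours(m,cv2.RETR_EXTERNAL,cv2.CHAIN_APPROX_NONE)
for k in cs:
  if cv2.contourArea(k)>3000: print(cv2.contourArea(k),cv2.boundingRect(k),cv2.minAreaRect(k))
st,ct=load('top0')
print('top pin',ray(st,ct,220+(387)/4-.4,140+214/4-.4,62),'bolt',ray(st,ct,220+566/4-.4,140+198/4-.4,62))
print('nut top?',proj(st,ct,nh))
print('drift top',ray(st,ct,220+344/4-.4,140+506/4-.4,110),'collar')
"
```

```text
[451.8  47.  110. ]
[466.6  42.3 110. ]
[461.4  27.6 110. ]
[447.5  32.5 110. ]
ctr [456.8  37.3 110. ] [np.float64(-17.8), np.float64(-109.6), np.float64(160.6), np.float64(73.4)] [np.float64(15.6), np.float64(15.6), np.float64(14.8), np.float64(15.1)]
collar ctr @66 [458.02103267  37.61511355  66.        ]
pin [600.87017484  20.46228546  62.        ] nut [600.64279593  25.34144237  52.        ] bolt [611.5414276  -69.25448319  62.        ]
90.34917936715563 6.783108838682378
nut rel [ -0.22737891   4.87915691 -10.        ]
22155.0 (348, 65, 127, 242) ((421.1419982910156, 185.16134643554688), (227.79136657714844, 113.03678894042969), 80.27242279052734)
top pin [600.6821986   21.41832877  62.        ] bolt [610.35140791 -67.23898404  62.        ]
nut top? [314.44964848 193.77532705]
drift top [455.21438999  38.19210225 110.        ] collar
```

```bash
python3 -c "
from h import *
go((456.5,37.5,300),72)"
```

```text
pos [529.7 -32.9 404.3] rot [-179.95    0.     85.38] -> delta [ 0.257  -0.3142  0.4175] turn 0.1487 dist 145.6
```

step_arm(
  deltas=[
    [0,0.257,-0.314,0.2,0.149],
    [0,0.257,-0.314,0.2,0.149],
    [0,0.257,-0.314,0.3,0.149],
    [0,0.257,-0.314,0.416,0.149],
    [0,0.257,-0.314,0.416,0.149],
    [0,0.257,-0.314,0.416,0.149],
    [0,0.257,-0.314,0.416,0.149],
  ],
)

```text
time_s: 2.62
position: [457.3, 37.8, 302.0]
ee_rot: [179.9, -0.0, 72.1]
force: [0.5, -0.2, 0.6]
grip_width: 85.3
```

```bash
python3 -c "
from h import *
s,c=snap('wrist','w2')
go((456.5,37.5,245),72)
print(proj(s,c,(456.5,37.5,110)))"
```

```text
pos [457.5  37.5 302.3] rot [ 1.7986e+02 -7.0000e-02  7.2050e+01] -> delta [-0.0015 -0.0045  0.2293] turn 0.0006 dist 57.3
[326.73524612 294.95310635]
```

View pics/w2.png

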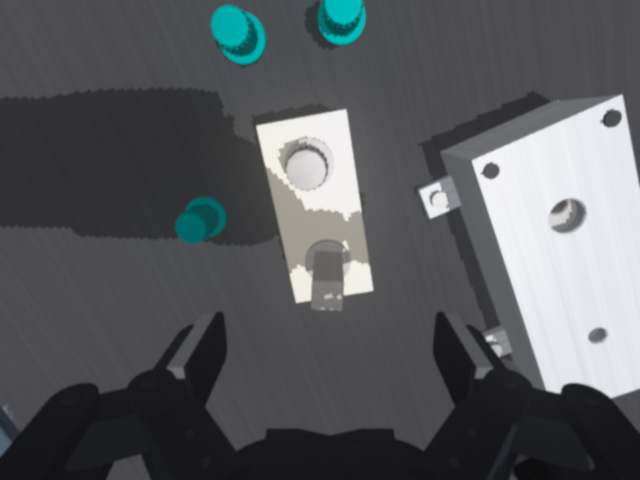

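step_arm(
  deltas=[
    [0,0,-0.004,0.1,0],
    [0,0,-0.004,0.2,0],
    [0,0,-0.004,0.229,0],
    [0,0,-0.004,0.229,0],
    [1,0,-0.004,0.229,0],
    [1,0,-0.004,0.229,0],
    [1,0,-0.004,0.229,0],
    [1,0,-0.004,0.229,0],
    [1,0,-0.004,0.229,0],
    [1,0,-0.004,0.229,0],
    [1,0,-0.004,0.229,0],
    [1,0,-0.004,0.229,0],
  ],
)

```text
time_s: 3.67
position: [455.6, 38.1, 244.0]
ee_rot: [180.0, -0.0, 72.1]
force: [-0.2, 0.0, 7.6]
grip_width: 15.5
```

step_arm(
  deltas=[
    [1,0,0,-0.08,0],
    [1,0,0,-0.2,0],
    [1,0,0,-0.34,0],
    [1,0,0,-0.34,0],
    [1,0,0,-0.34,0],
    [1,0,0,-0.34,0],
  ],
)

```text
time_s: 4.17
position: [455.1, 38.3, 328.2]
ee_rot: [-180.0, -0.0, 72.1]
force: [0.3, -0.4, -2.5]
grip_width: 15.2
```

```bash
python3 -c "
from h import *
s,c=snap('wrist','w3');snap('side','s3');print(s['force'],s['grip_width'])
go((600.8,15,330),98)"
```

```text
[ 0.25338418 -0.35689065 -2.49558679] 15.168733148289931
pos [455.   38.2 327.5] rot [-1.799e+02  5.000e-02  7.209e+01] -> delta [ 0.0913  0.5835 -0.0111] turn -0.2879 dist 147.7
```

View pics/w3.png

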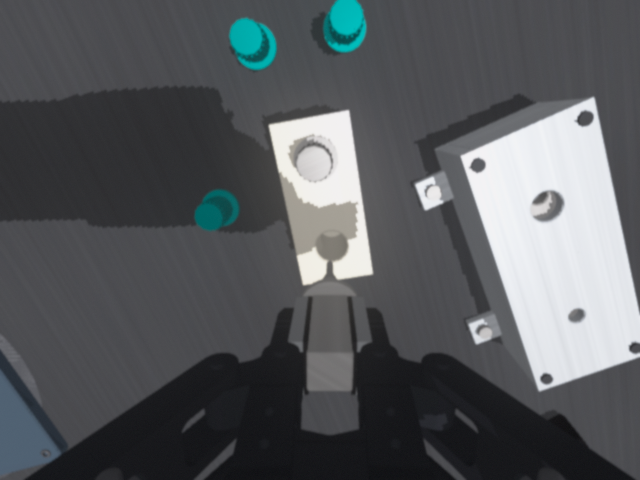

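View pics/s3.png

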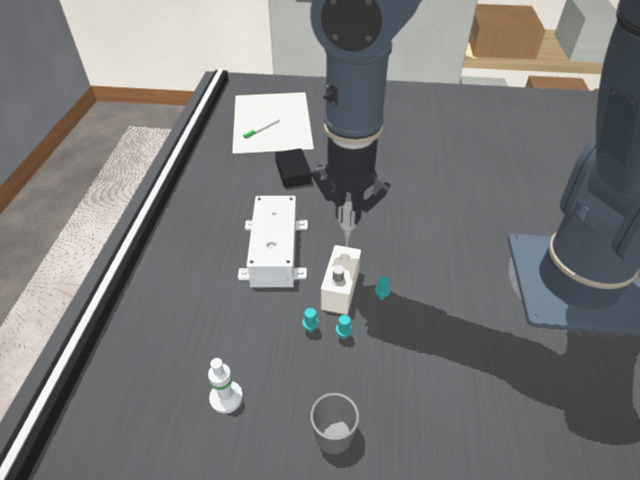

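```bash
python3 -c "
from h import *
s,c=load('w3');im=c['color'][:,:,::-1]
cv2.imwrite('pics/z3.png',cv2.resize(im[220:400,260:400],None,fx=5,fy=5,interpolation=cv2.INTER_CUBIC)[:600])
for tx in(-3,0,3):
  M=R.from_euler('xyz',s['ee_rot'],degrees=True).as_matrix()
  for z in(235,182,178): print(tx,z,proj(s,c,s['position']+M@[tx,0,z]))
"
```

```text
-3 235 [328.81781013 266.33450991]
-3 182 [328.61948877 309.21222543]
-3 178 [328.59967551 313.49591726]
0 235 [328.81570077 261.75202589]
0 182 [328.61564166 303.51411124]
0 178 [328.59562671 307.69220566]
3 235 [328.81357305 257.12966685]
3 182 [328.6117511  297.75165552]
3 178 [328.59153115 301.82145415]
```

View pics/z3.png

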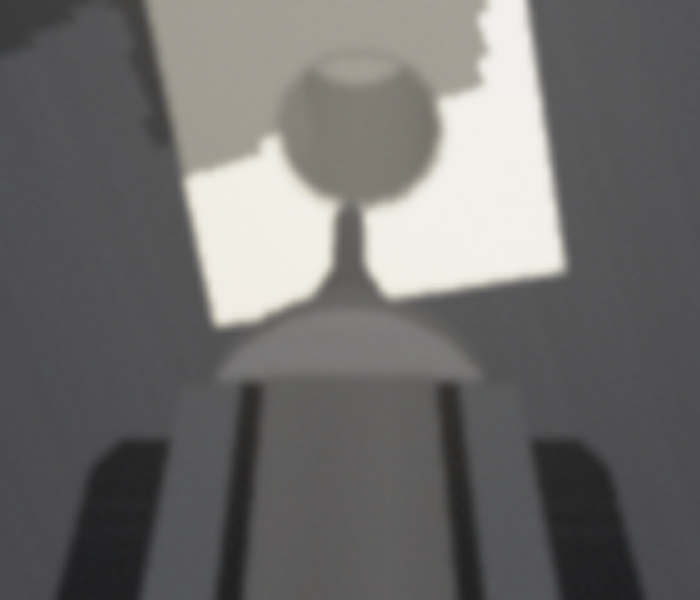

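```bash
python3 -c "
from h import *
go((600.7,25,308),97)"
```

```text
pos [455.   38.2 327.5] rot [-1.799e+02  5.000e-02  7.209e+01] -> delta [0.1293 0.5709 0.0769] turn -0.2768 dist 147.6
```

step_arm(
  deltas=[
    [1,0.03,0.13,0,-0.06],
    [1,0.06,0.27,0,-0.13],
    [1,0.1,0.42,0,-0.2],
    [1,0.129,0.53,0.02,-0.25],
    [1,0.129,0.57,0.06,-0.277],
    [1,0.129,0.57,0.076,-0.277],
    [1,0.129,0.57,0.076,-0.277],
    [1,0.129,0.57,0.076,-0.277],
  ],
)

```text
time_s: 4.93
position: [599.8, 24.7, 308.3]
ee_rot: [-179.8, -0.0, 96.9]
force: [-0.9, -0.2, -2.1]
grip_width: 15.2
```

```bash
python3 -c "
from h import *
s,c=snap('wrist','w4');print(s['position'],s['ee_rot'],s['force'])
im=c['color'][:,:,::-1]
cv2.imwrite('pics/z4.png',cv2.resize(im[180:300,265:405],None,fx=5,fy=5,interpolation=cv2.INTER_CUBIC)[:600])
"
```

```text
[599.84901391  24.72094957 308.32561566] [-1.79813514e+02 -1.41366191e-02  9.68959837e+01] [-0.93889998 -0.17111096 -2.06974368]
```

View pics/z4.png

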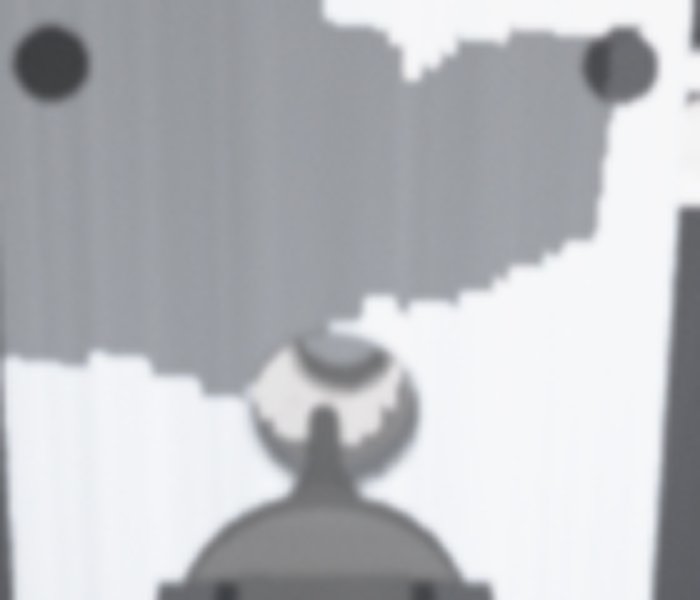

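```bash
python3 -c "
from h import *
s,c=load('w4')
f=lambda x,y,z: ray(s,c,265+(x+.5)/5-.5,180+(y+.5)/5-.5,z)
ph=f(334,410,62);nh=f(343,342,52);tip=f(323,421,73.3)
M=R.from_euler('xyz',s['ee_rot'],degrees=True).as_matrix()
print(ph,nh,tip,'nut-pin',nh-ph,'tip in tool',M.T@(tip-s['position']))
print('tip->nut tool', M.T@(nh-tip),'tip->pin',M.T@(ph-tip))
"
```

```text
[600.96953026  20.37312471  62.        ] [601.46825923  26.18197226  52.        ] [599.25811419  23.21828556  73.3       ] nut-pin [  0.49872897   5.80884755 -10.        ] tip in tool [-1.47883363e+00 -2.08387247e-03  2.35026510e+02]
tip->nut tool [ 2.67162521  2.6193137  21.29224729] tip->pin [-3.03285126  1.39419414 11.29477406]
```

step_arm(
  deltas=[
    [1,0.004,0.008,0,0],
    [1,0.004,0.008,0.02,0],
    [1,0.004,0.008,0.04,0],
    [1,0.004,0.008,0.06,0],
    [1,0.004,0.008,0.06,0],
    [1,0.004,0.008,0.06,0],
  ],
)

```text
time_s: 5.48
position: [602.6, 26.1, 294.0]
ee_rot: [-179.9, 0.0, 97.0]
force: [-0.1, -0.1, -1.1]
grip_width: 15.3
```

```bash
python3 -c "
from h import *
s,c=snap('wrist','w5');print(s['position'],s['ee_rot'],s['force'])
im=c['color'][:,:,::-1]
cv2.imwrite('pics/z5.png',cv2.resize(im[200:300,265:405],None,fx=5,fy=5,interpolation=cv2.INTER_CUBIC)[:600])
"
```

```text
[602.59712997  26.12456421 294.02283299] [-1.79948877e+02  1.11407309e-03  9.69981540e+01] [-0.10319343 -0.1295165  -1.05555139]
```

View pics/z5.png

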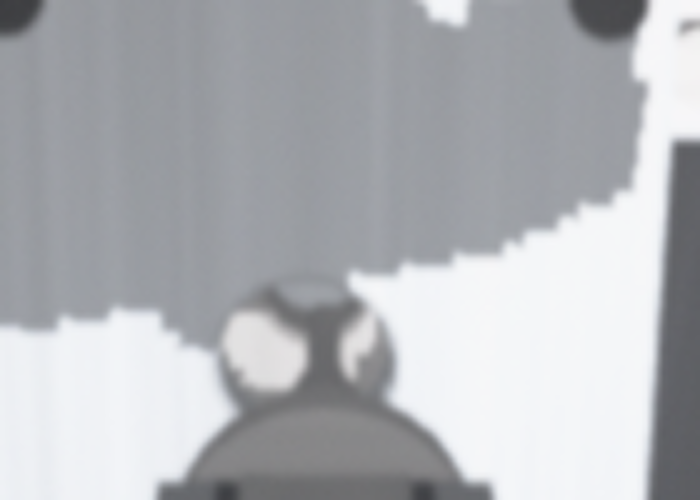

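step_arm(
  deltas=[
    [1,0,-0.004,0.01,0],
    [1,0,-0.004,0.02,0],
    [1,0,-0.004,0.024,0],
    [1,0,-0.004,0.028,0],
    [1,0,-0.004,0.032,0],
    [1,0,-0.004,0.036,0],
    [1,0,-0.004,0.036,0],
  ],
)

```text
time_s: 6.12
position: [601.8, 25.9, 285.3]
ee_rot: [-180.0, 0.0, 97.0]
force: [0.6, -0.1, -1.9]
grip_width: 15.6
```

step_arm(
  deltas=[
    [1,0,0,0.008,0],
    [1,0,0,0.016,0],
    [1,0,0,0.024,0],
    [1,0,0,0.032,0],
    [1,0,0,0.04,0],
    [1,0,0,0.04,0],
  ],
)

```text
time_s: 6.62
position: [601.7, 26.0, 274.9]
ee_rot: [-180.0, 0.0, 97.0]
force: [-0.5, 0.9, -2.5]
grip_width: 15.3
```

step_arm(
  deltas=[
    [1,-0.004,-0.002,0,0],
    [1,-0.008,-0.004,0,0],
    [1,-0.012,-0.006,0,0],
    [1,-0.0155,-0.006,0,0],
    [1,-0.0155,-0.006,0,0],
  ],
)

```text
time_s: 7.03
position: [600.8, 21.9, 275.6]
ee_rot: [180.0, -0.0, 97.0]
force: [-0.3, -0.4, -1.9]
grip_width: 15.2
```

```bash
python3 -c "
from h import *
s,c=snap('wrist','w6');print(s['position'],s['ee_rot'],s['force'])
im=c['color'][:,:,::-1]
cv2.imwrite('pics/z6.png',cv2.resize(im[200:300,265:405],None,fx=5,fy=5,interpolation=cv2.INTER_CUBIC)[:600])
"
```

```text
[600.77582977  21.86022949 275.57658692] [ 1.79996385e+02 -1.64981042e-02  9.69899240e+01] [-0.31329095 -0.36554806 -1.91481351]
```

View pics/z6.png

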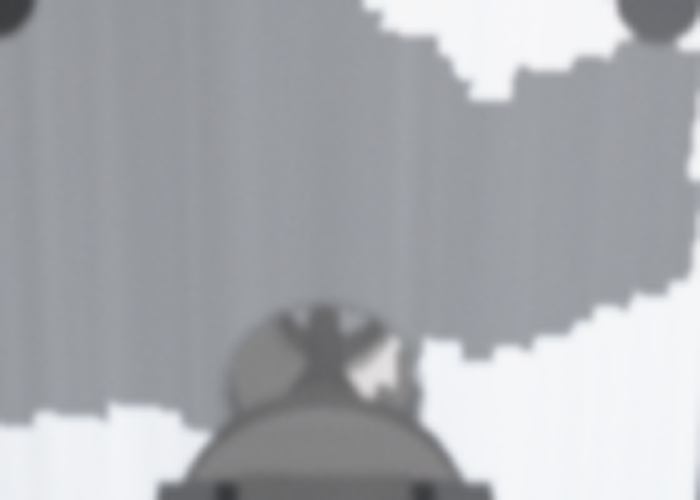

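step_arm(
  deltas=[
    [1,0,0,0.008,0],
    [1,0,0,0.016,0],
    [1,0,0,0.024,0],
    [1,0,0,0.032,0],
    [1,0,0,0.04,0],
    [1,0,0,0.04,0],
  ],
)

```text
time_s: 7.58
position: [600.9, 22.5, 265.1]
ee_rot: [-180.0, -0.0, 97.0]
force: [1.0, 2.9, -2.1]
grip_width: 15.2
```

step_arm(
  deltas=[
    [1,0,0,0.008,0],
    [1,0,0,0.016,0],
    [1,0,0,0.024,0],
    [1,0,0,0.032,0],
    [1,0,0,0.032,0],
  ],
)

```text
time_s: 8.0
position: [600.9, 22.0, 257.1]
ee_rot: [180.0, 0.0, 97.0]
force: [1.5, 3.1, -0.9]
grip_width: 15.5
```

step_arm(
  deltas=[
    [1,0,0,0.006,0],
    [1,0,0,0.012,0],
    [1,0,0,0.018,0],
    [1,0,0,0.02,0],
    [1,0,0,0.02,0],
  ],
)

```text
time_s: 8.42
position: [600.9, 21.9, 252.3]
ee_rot: [180.0, 0.0, 97.0]
force: [1.7, 3.0, -1.0]
grip_width: 15.2
```

```bash
python3 -c "
from h import *
s,c=snap('wrist','w7');print(s['position'],s['ee_rot'],s['force'])
im=c['color'][:,:,::-1]
cv2.imwrite('pics/z7.png',cv2.resize(im[200:310,265:405],None,fx=5,fy=5,interpolation=cv2.INTER_CUBIC)[:600])
"
```

```text
[600.92865959  21.92649307 252.29306879] [1.79989339e+02 5.64909852e-03 9.70022737e+01] [ 1.74230184  3.00445728 -1.02021778]
```

View pics/z7.png

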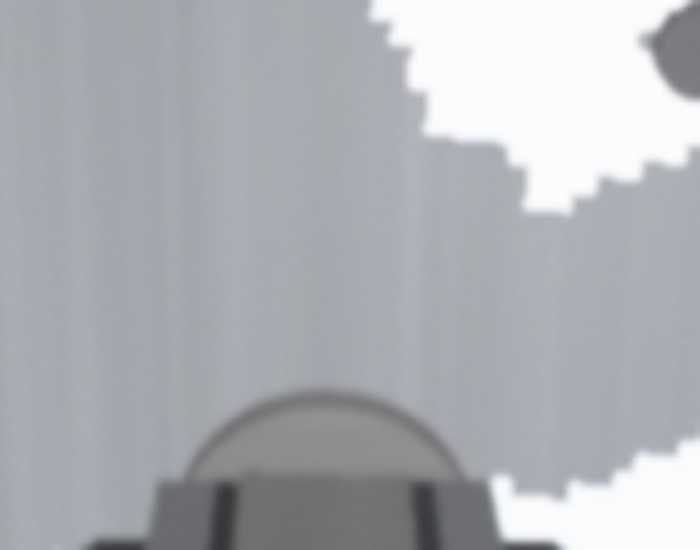

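step_arm(
  deltas=[
    [1,0,0,0.004,0],
    [1,0,0,0.008,0],
    [1,0,0,0.012,0],
    [1,0,0,0.012,0],
  ],
)

```text
time_s: 8.8
position: [600.9, 21.9, 249.3]
ee_rot: [180.0, 0.0, 97.0]
force: [2.6, 2.1, -0.4]
grip_width: 15.3
```

step_arm(
  deltas=[
    [1,0,0,0.004,0],
    [1,0,0,0.008,0],
    [1,0,0,0.01,0],
    [1,0,0,0.01,0],
  ],
)

```text
time_s: 9.13
position: [600.9, 21.9, 246.9]
ee_rot: [180.0, 0.0, 97.0]
force: [2.8, 2.3, -0.5]
grip_width: 15.3
```

step_arm(
  deltas=[
    [1,0,0,0.004,0],
    [1,0,0,0.006,0],
    [1,0,0,0.006,0],
  ],
)

```text
time_s: 9.38
position: [600.9, 21.8, 245.4]
ee_rot: [180.0, 0.0, 97.0]
force: [2.3, 2.7, -0.3]
grip_width: 15.3
```

step_arm(
  deltas=[
    [1,0,0,0.002,0],
    [1,0,0,0.004,0],
    [1,0,0,0.004,0],
  ],
)

```text
time_s: 9.63
position: [600.8, 21.9, 244.4]
ee_rot: [180.0, 0.0, 97.0]
force: [3.0, 2.7, -0.4]
grip_width: 15.0
```

step_arm(
  deltas=[
    [1,0,0,0.002,0],
    [1,0,0,0.003,0],
    [1,0,0,0.003,0],
  ],
)

```text
time_s: 9.88
position: [600.8, 21.9, 244.1]
ee_rot: [180.0, -0.0, 97.0]
force: [1.0, 3.0, 5.2]
grip_width: 15.0
```

step_arm(
  deltas=[
    [1,0,0,0.001,0],
    [1,0,0,0.001,0],
    [1,0,0,0.001,0],
  ],
)

```text
time_s: 10.13
position: [600.8, 21.8, 244.1]
ee_rot: [180.0, -0.0, 97.0]
force: [0.1, 2.9, 9.1]
grip_width: 15.2
```

step_arm(
  deltas=[
    [0,0,0,0.001,0],
    [0,0,0,0.0,0],
    [0,0,0,0,0],
    [0,0,0,0,0],
    [0,0,0,0,0],
    [0,0,0,0,0],
    [0,0,0,0,0],
  ],
)

```text
time_s: 10.72
position: [600.8, 21.8, 243.4]
ee_rot: [-180.0, 0.0, 97.0]
force: [0.4, -0.9, -0.0]
grip_width: 85.7
```

step_arm(
  deltas=[
    [0,0,0,-0.06,0],
    [0,0,0,-0.15,0],
    [0,0,0,-0.28,0],
    [0,0,0,-0.4,0],
    [0,0,0,-0.4,0],
    [0,0,0,-0.4,0],
  ],
)

```text
time_s: 11.22
position: [601.2, 21.8, 345.2]
ee_rot: [179.8, -0.0, 97.0]
force: [-0.1, -0.3, -1.0]
grip_width: 85.6
```

```bash
python3 -c "
from h import *
s,c=snap('wrist','w8');snap('side','s8');print(s['position'],s['ee_rot'],s['force'],s['grip_width'])
a,b=load('s8');cv2.imwrite('pics/s8z.png',cv2.resize(b['color'][180:330,200:400,::-1],None,fx=4,fy=4,interpolation=cv2.INTER_CUBIC))
"
```

```text
[601.18865951  21.78043956 345.20633238] [ 1.79791298e+02 -5.77806449e-04  9.70004212e+01] [-0.14417828 -0.33910178 -1.01676965] 85.5833842849202
```

View pics/w8.png

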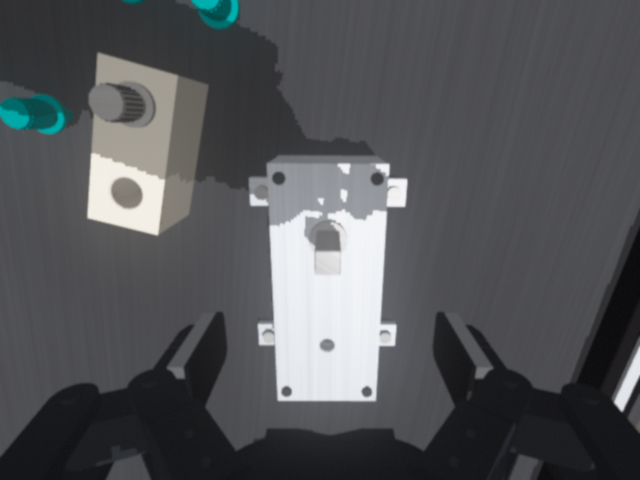

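View pics/s8z.png

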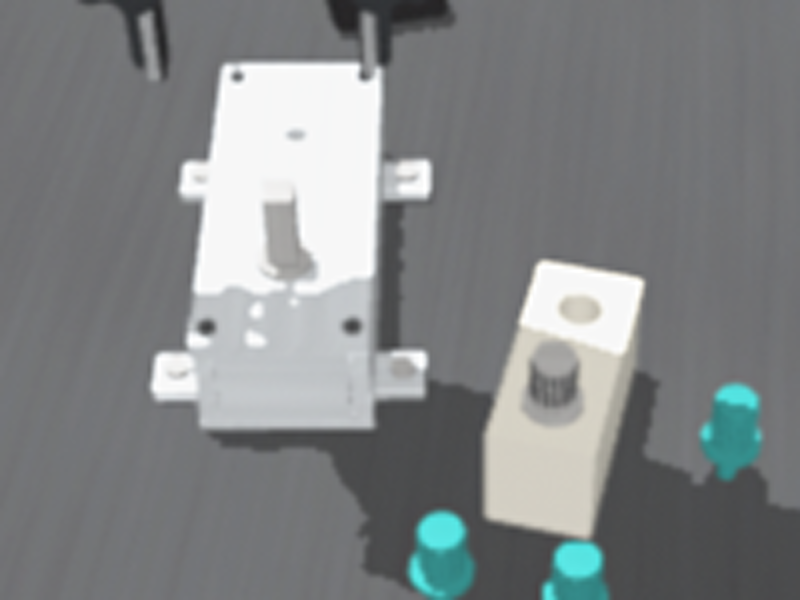

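```bash
python3 -c "
from h import *
s,c=load('w8');im=c['color'][:,:,::-1]
T=campose(s,c)
for u,v in((328,265),(327,232)):
  d=np.median(c['z_map'][v-1:v+2,u-1:u+2]);print((T[:3,:3]@(np.linalg.inv(c['intrinsics'])@[u,v,1.])*d+T[:3,3]).round(1))
o=np.zeros((600,800,3),np.uint8)
o[:300,:400]=cv2.resize(im[325:363,302:352],(400,304),interpolation=cv2.INTER_CUBIC)[:300]
o[300:600,:400]=cv2.resize(im[75:135,70:150],(400,300),interpolation=cv2.INTER_CUBIC)
a=load('w1')[1]['color'][:,:,::-1];o[:300,400:]=cv2.resize(a[30:90,185:265],(400,300),interpolation=cv2.INTER_CUBIC)
a=load('w3')[1]['color'][:,:,::-1];o[300:600,400:]=cv2.resize(a[130:190,270:350],(400,300),interpolation=cv2.INTER_CUBIC)
cv2.imwrite('pics/z8.png',o)
"
```

```text
[601.5  20.  111.2]
[599.7  29.   72.6]
```

View pics/z8.png

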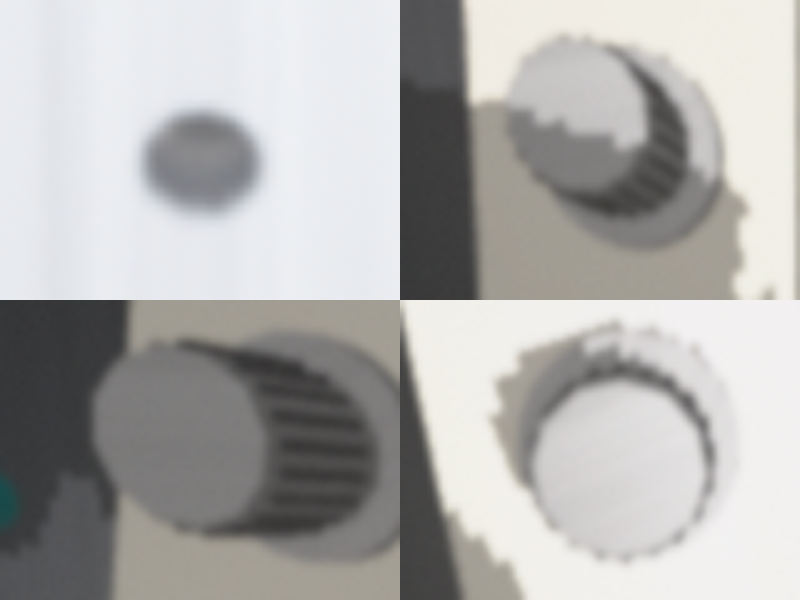

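```bash
python3 -c "
from h import *
for n,u,v,z in(('w3',313.6,163.6,94),('w8',105.6,102,94),('w1',219.6,52.6,94),('w8',326.7,344.7,62)):
  s,c=load(n);print(n,ray(s,c,u,v,z))
go((463.5,97.5,345),75)
"
```

```text
w3 [465.08134731  96.78234406  94.        ]
w8 [464.87739841  96.81339352  94.        ]
w1 [464.81440943  96.71824591  94.        ]
w8 [611.30105648 -69.33501772  62.        ]
pos [600.4  22.1 342.8] rot [-1.7995e+02 -1.0000e-02  9.7010e+01] -> delta [ 0.3662 -0.5069 -0.0081] turn 0.2446 dist 156.3
```

```bash
python3 -c "
from h import *
go((464.9,96.8,290))
"
```

```text
pos [600.4  22.1 342.8] rot [-1.7995e+02 -1.0000e-02  9.7010e+01] -> delta [ 0.3627 -0.5015  0.2119] turn 0.0 dist 163.5
```

step_arm(
  deltas=[
    [0,0.09,-0.12,0,0],
    [0,0.18,-0.25,0,0],
    [0,0.27,-0.37,0.05,0],
    [0,0.363,-0.5015,0.13,0],
    [0,0.363,-0.5015,0.21,0],
    [0,0.363,-0.5015,0.21,0],
    [0,0.363,-0.5015,0.21,0],
    [0,0.363,-0.5015,0.21,0],
  ],
)

```text
time_s: 11.98
position: [466.5, 96.1, 291.3]
ee_rot: [180.0, 0.0, 96.9]
force: [0.2, 0.1, 0.8]
grip_width: 85.2
```

```bash
python3 -c "
from h import *
s,c=snap('wrist','w9')
go((464.9,96.8,242))
print(proj(s,c,(464.9,96.8,94)))
"
```

```text
pos [466.6  96.  291.5] rot [1.7992e+02 3.0000e-02 9.6910e+01] -> delta [ 0.0042 -0.0068  0.1981] turn 0.0 dist 49.6
[325.98544214 287.03279052]
```

View pics/w9.png

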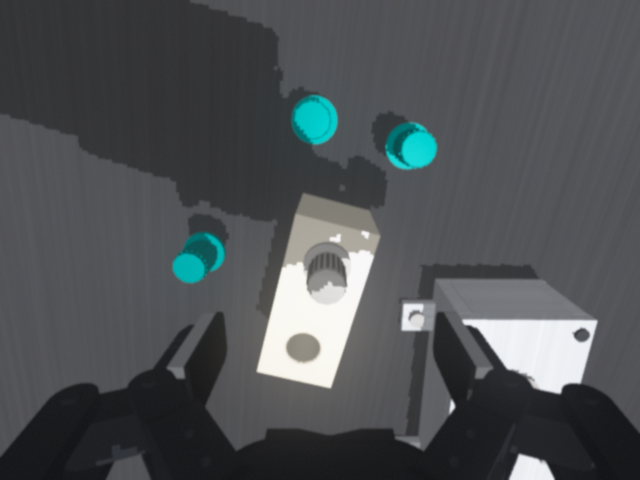

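step_arm(
  deltas=[
    [0,0.004,-0.007,0.06,0],
    [0,0.004,-0.007,0.14,0],
    [0,0.004,-0.007,0.198,0],
    [0,0.004,-0.007,0.198,0],
    [1,0.004,-0.007,0.198,0],
    [1,0.004,-0.007,0.198,0],
    [1,0.004,-0.007,0.198,0],
    [1,0.004,-0.007,0.198,0],
    [1,0.004,-0.007,0.198,0],
    [1,0.004,-0.007,0.198,0],
    [1,0.004,-0.007,0.198,0],
    [1,0.004,-0.007,0.198,0],
  ],
)

```text
time_s: 13.03
position: [463.6, 97.5, 242.2]
ee_rot: [179.9, -0.0, 97.0]
force: [-1.4, -0.3, 8.3]
grip_width: 18.4
```

step_arm(
  deltas=[
    [1,0,0,-0.08,0],
    [1,0,0,-0.2,0],
    [1,0,0,-0.32,0],
    [1,0,0,-0.32,0],
    [1,0,0,-0.32,0],
    [1,0,0,-0.32,0],
  ],
)

```text
time_s: 13.53
position: [463.2, 97.7, 321.3]
ee_rot: [180.0, -0.0, 97.0]
force: [0.1, -0.1, -1.3]
grip_width: 18.2
```

```bash
python3 -c "
from h import *
s,c=snap('wrist','w10');print(s['grip_width'],s['force'])
M=R.from_euler('xyz',s['ee_rot'],degrees=True).as_matrix()
for p in((0,0,204.2),(14,0,180.2),(14,0,176.2)): print(proj(s,c,s['position']+M@p))
im=c['color'][:,:,::-1]
cv2.imwrite('pics/z10.png',cv2.resize(im[220:340,260:400],None,fx=5,fy=5,interpolation=cv2.INTER_CUBIC)[:600])
go((611.4,-69.3,322))
"
```

```text
18.189958750396503 [ 0.14495531 -0.05840117 -1.29494775]
[329.128208   283.11510227]
[329.04648734 277.40202699]
[329.03142307 281.12196004]
pos [463.   97.6 320.8] rot [-179.94    0.     97.02] -> delta [-0.7351  0.5075 -0.0053] turn 0.0 dist 223.3
```

View pics/z10.png

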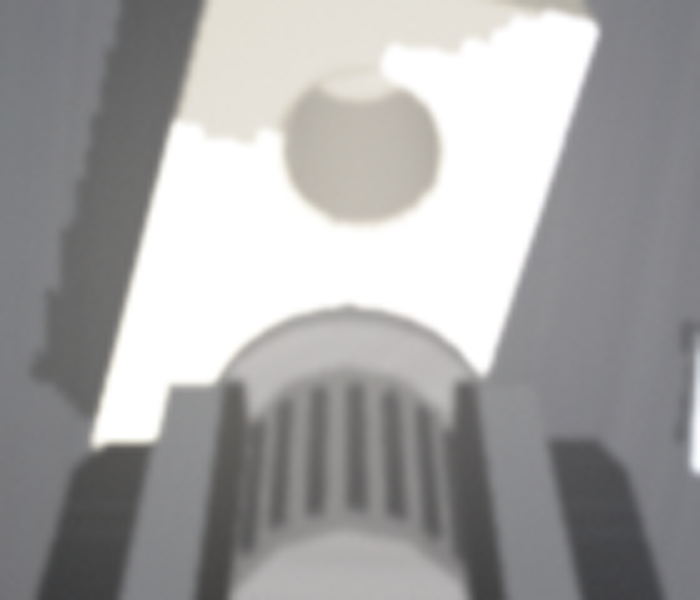

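```bash
python3 -c "
from h import *
go((611.3,-67.7,321))
"
```

```text
pos [463.   97.6 320.8] rot [-179.94    0.     97.02] -> delta [-0.7287  0.5079 -0.0013] turn 0.0 dist 222.1
```

step_arm(
  deltas=[
    [1,-0.1,0.07,0,0],
    [1,-0.22,0.15,0,0],
    [1,-0.34,0.24,0,0],
    [1,-0.46,0.32,0,0],
    [1,-0.58,0.41,0,0],
    [1,-0.68,0.47,0,0],
    [1,-0.729,0.508,0.04,0],
    [1,-0.729,0.508,0.12,0],
    [1,-0.729,0.508,0.17,0],
    [1,-0.729,0.508,0.18,0],
    [1,-0.729,0.508,0.18,0],
    [1,-0.729,0.508,0.18,0],
  ],
)

```text
time_s: 14.58
position: [611.7, -67.9, 276.2]
ee_rot: [-179.9, -0.0, 97.0]
force: [0.8, -0.3, -0.5]
grip_width: 18.2
```

```bash
python3 -c "
from h import *
s,c=snap('wrist','w11');print(s['grip_width'],s['force'])
im=c['color'][:,:,::-1]
a,b=snap('side','s11');b=b['color'][:,:,::-1]
o=np.zeros((600,800,3),np.uint8)
o[:,:400]=cv2.resize(im[190:310,290:370],(400,600),interpolation=cv2.INTER_CUBIC)
o[:,400:]=cv2.resize(b[180:270,250:310],(400,600),interpolation=cv2.INTER_CUBIC)
cv2.imwrite('pics/z11.png',o)
go((611.3,-67.7,270))
"
```

```text
18.232980769005415 [ 0.7948192  -0.2585238  -0.49869028]
pos [611.9 -67.9 277.1] rot [1.7995e+02 1.0000e-02 9.7010e+01] -> delta [ 0.0009 -0.0024  0.0284] turn 0.0 dist 7.1
```

View pics/z11.png

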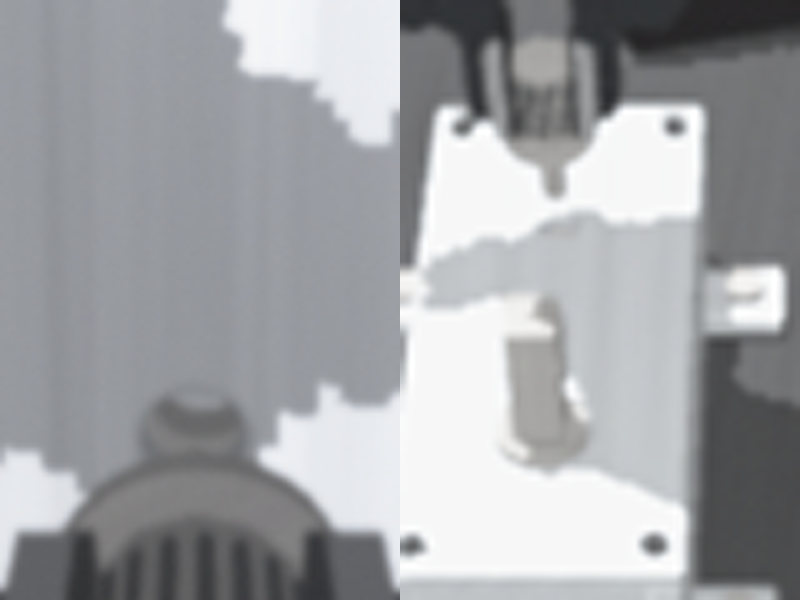

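```bash
python3 -c "
from h import *
s,c=load('w11')
M=R.from_euler('xyz',s['ee_rot'],degrees=True).as_matrix()
g=lambda u,v,z: M.T@(ray(s,c,u,v,z)-s['position'])
print('hole far edge',g(290+195.5/5-.5,190+387.5/5-.5,62),'flange far edge',g(290+202/5-.5,190+456/5-.5,s['position'][2]-180.2))
print('hole ctr left/right',g(290+143/5-.5,190+430/5-.5,62),g(290+247/5-.5,190+430/5-.5,62))
"
```

```text
hole far edge [  5.02770392  -0.30337378 214.18725674] flange far edge [ 12.37264045   0.38561141 180.20036763]
hole ctr left/right [-4.43876237e-02 -6.10640545e+00  2.14192188e+02] [-3.56022849e-02  5.38245885e+00  2.14181906e+02]
```

step_arm(
  deltas=[
    [1,0.0024,-0.003,0.01,0],
    [1,0.0024,-0.003,0.024,0],
    [1,0.0024,-0.003,0.036,0],
    [1,0.0024,-0.003,0.036,0],
    [1,0.0024,-0.003,0.036,0],
  ],
)

```text
time_s: 15.1
position: [610.8, -67.4, 267.3]
ee_rot: [-180.0, -0.0, 97.0]
force: [0.6, 0.3, -0.4]
grip_width: 18.2
```

```bash
python3 -c "
from h import *
s,c=snap('wrist','w12');print(s['position'],s['force'])
im=c['color'][:,:,::-1]
cv2.imwrite('pics/z12.png',cv2.resize(im[230:310,290:370],(600,600),interpolation=cv2.INTER_CUBIC))
"
```

```text
[610.80936627 -67.36367633 267.288547  ] [ 0.61385282  0.27735933 -0.40123458]
```

View pics/z12.png

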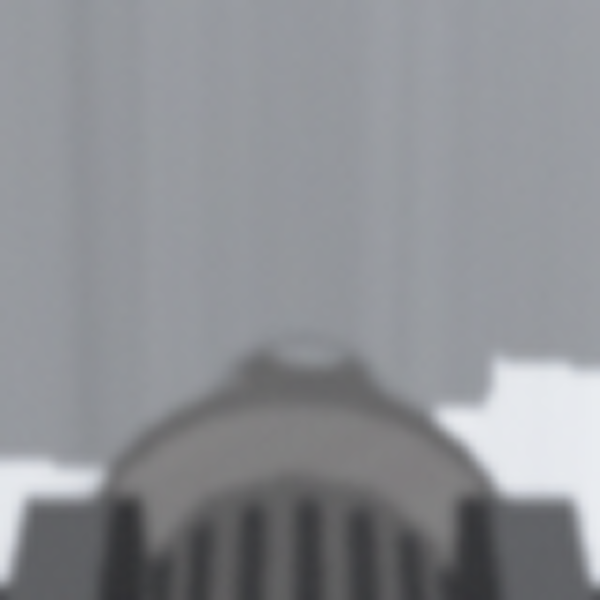

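```bash
python3 -c "
from h import *
s,c=load('w12')
M=R.from_euler('xyz',s['ee_rot'],degrees=True).as_matrix()
g=lambda x,y,z: M.T@(ray(s,c,290+x/7.5-.5,230+y/7.5-.5,z)-s['position'])
print('hole far',g(308,338,62),'flange far',g(300,403,s['position'][2]-180.2))
"
```

```text
hole far [  4.41420056   0.75465766 205.28858427] flange far [ 11.11560736   0.20520161 180.20065579]
```

step_arm(
  deltas=[
    [1,0.001,0.0012,0.004,0],
    [1,0.001,0.0012,0.008,0],
    [1,0.001,0.0012,0.01,0],
    [1,0.001,0.0012,0.01,0],
  ],
)

```text
time_s: 15.48
position: [611.1, -67.1, 264.8]
ee_rot: [-180.0, -0.0, 97.0]
force: [0.1, 0.6, -1.1]
grip_width: 17.9
```

Tip is just past the cover's face with no contact. Continuing gently.

step_arm(
  deltas=[
    [1,0,0,0.004,0],
    [1,0,0,0.008,0],
    [1,0,0,0.012,0],
    [1,0,0,0.012,0],
  ],
)

```text
time_s: 15.82
position: [611.1, -67.1, 261.7]
ee_rot: [-180.0, -0.0, 97.0]
force: [-0.2, 0.3, -0.4]
grip_width: 18.5
```

step_arm(
  deltas=[
    [1,0,0,0.004,0],
    [1,0,0,0.008,0],
    [1,0,0,0.012,0],
    [1,0,0,0.016,0],
    [1,0,0,0.016,0],
  ],
)

```text
time_s: 16.23
position: [611.1, -67.1, 257.7]
ee_rot: [-180.0, -0.0, 97.0]
force: [0.3, -0.4, -0.7]
grip_width: 17.8
```

step_arm(
  deltas=[
    [1,0,0,0.003,0],
    [1,0,0,0.006,0],
    [1,0,0,0.009,0],
    [1,0,0,0.012,0],
    [1,0,0,0.012,0],
  ],
)

```text
time_s: 16.65
position: [611.1, -67.1, 254.8]
ee_rot: [-180.0, -0.0, 97.0]
force: [0.1, 0.0, -0.7]
grip_width: 17.8
```

step_arm(
  deltas=[
    [1,0,0,0.004,0],
    [1,0,0,0.008,0],
    [1,0,0,0.012,0],
    [1,0,0,0.016,0],
    [1,0,0,0.016,0],
  ],
)

```text
time_s: 17.07
position: [611.1, -67.1, 250.7]
ee_rot: [-180.0, -0.0, 97.0]
force: [0.2, -0.1, -0.8]
grip_width: 18.3
```

step_arm(
  deltas=[
    [1,0,0,0.004,0],
    [1,0,0,0.008,0],
    [1,0,0,0.012,0],
    [1,0,0,0.016,0],
    [1,0,0,0.02,0],
    [1,0,0,0.024,0],
    [1,0,0,0.024,0],
  ],
)

```text
time_s: 17.65
position: [611.1, -67.1, 244.7]
ee_rot: [-180.0, -0.0, 97.0]
force: [0.0, -0.2, -0.6]
grip_width: 17.9
```

step_arm(
  deltas=[
    [1,0,0,0.003,0],
    [1,0,0,0.006,0],
    [1,0,0,0.007,0],
    [1,0,0,0.007,0],
  ],
)

```text
time_s: 17.98
position: [611.2, -67.2, 243.1]
ee_rot: [-180.0, 0.0, 97.0]
force: [-0.1, 0.6, -0.4]
grip_width: 18.1
```

step_arm(
  deltas=[
    [1,0,0,0.002,0],
    [1,0,0,0.003,0],
    [1,0,0,0.003,0],
  ],
)

```text
time_s: 18.23
position: [611.1, -67.1, 242.4]
ee_rot: [-180.0, -0.0, 97.0]
force: [0.3, -0.6, -0.5]
grip_width: 17.8
```

step_arm(
  deltas=[
    [1,0,0,0.001,0],
    [1,0,0,0.002,0],
    [1,0,0,0.002,0],
  ],
)

```text
time_s: 18.48
position: [611.1, -67.2, 242.3]
ee_rot: [180.0, -0.0, 97.0]
force: [-0.6, 2.1, 5.0]
grip_width: 18.3
```

Seated with light contact (about 5.5 N). Release and withdraw.

step_arm(
  deltas=[
    [1,0,0,0.001,0],
    [1,0,0,0.001,0],
    [1,0,0,0.001,0],
    [0,0,0,0,0],
    [0,0,0,0,0],
    [0,0,0,0,0],
    [0,0,0,0,0],
    [0,0,0,0,0],
    [0,0,0,0,0],
    [0,0,0,0,0],
  ],
)

```text
time_s: 19.32
position: [611.2, -67.2, 241.9]
ee_rot: [-180.0, 0.0, 97.0]
force: [-0.8, -0.4, 0.5]
grip_width: 85.1
```

step_arm(
  deltas=[
    [0,0,0,-0.04,0],
    [0,0,0,-0.12,0],
    [0,0,0,-0.24,0],
    [0,0,0,-0.36,0],
    [0,-0.1,0,-0.4,0],
    [0,-0.2,0,-0.4,0],
    [0,-0.2,0,-0.4,0],
    [0,-0.2,0,-0.4,0],
  ],
)

```text
time_s: 19.98
position: [616.9, -118.6, 343.0]
ee_rot: [180.0, 0.1, 96.8]
force: [-0.3, 0.7, -0.4]
grip_width: 85.6
```

```bash
python3 -c "
from h import *
s,c=snap('wrist','w13');print(s['position'],s['force'],s['grip_width'])
a,b=snap('side','s13');t,d=snap('top','t13');b=b['color'][:,:,::-1];
o=np.zeros((600,800,3),np.uint8)
o[:300,:400]=cv2.resize(c['color'][:,:,::-1],(400,300))
o[300:,:400]=cv2.resize(d['color'][140:320,200:440,::-1],(400,300),interpolation=cv2.INTER_CUBIC)
o[:,400:]=cv2.resize(b[170:305,230:320],(400,600),interpolation=cv2.INTER_CUBIC)
cv2.imwrite('pics/z13.png',o)
for p in((601,20.4,110),(611.5,-69.2,94),(611.5,-69.2,66),(601,20.4,66)): print(proj(s,c,p),proj(a,load('s13')[1],p))
"
```

```text
[ 616.9379113  -118.58518248  342.9878676 ] [-0.33731894  0.66000004 -0.37427557] 85.56044649040004
[330.19936572  -9.5861913 ] [268.85367527 226.36609962]
[329.64547911 175.41959379] [272.26834294 201.20084146]
[329.61322414 169.41882497] [273.19729304 211.49302069]
[330.03453188  15.58908669] [270.52841262 242.79035948]
```

View pics/z13.png

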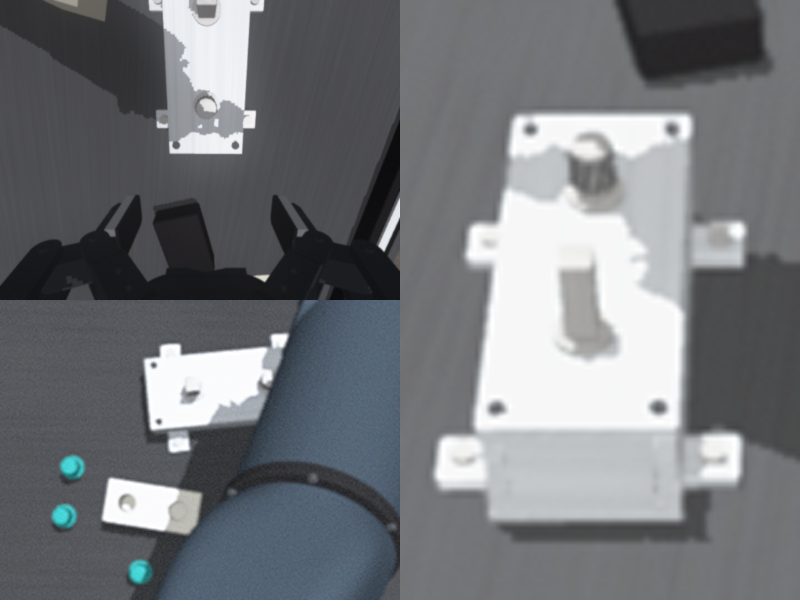

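View pics/w13.png

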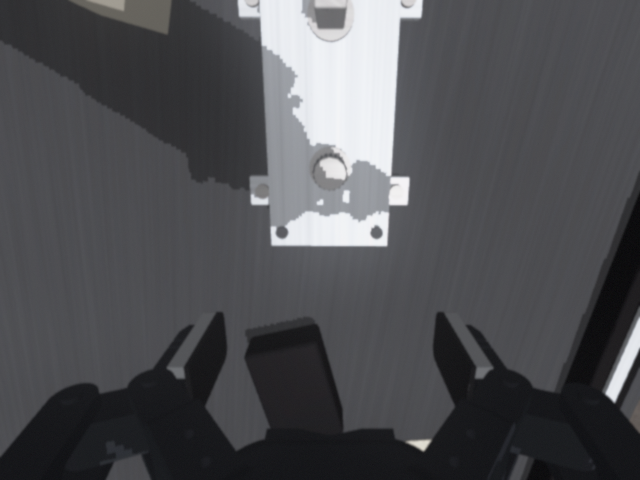

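```bash
python3 -c "
from h import *
from workcell import ctrl
for n,pts in(('w13',((330,172),(331,2),(329,22))),('s13',((272,202),(269,227)))):
  s,c=load(n);T=campose(s,c)
  for u,v in pts:
    d=np.median(c['z_map'][max(v-1,0):v+2,u-1:u+2]);print(n,(T[:3,:3]@(np.linalg.inv(c['intrinsics'])@[u,v,1.])*d+T[:3,3]).round(1))
print(ctrl.hand_in())"
```

```text
w13 [611.5 -67.1  94.7]
w13 [602.   15.5 110.6]
w13 [601.3  13.2  83.1]
s13 [611.4 -65.7  94.9]
s13 [600.4  22.3 110.2]
the job is handed in; nothing more can be done
None
```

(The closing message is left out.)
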